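# Open a blank click-dial lock by feel

### The arm

A 6-joint arm with a two-finger parallel gripper is mounted at the origin on a cart in front of the work surface, level with it; the furniture and walls round the work are solid. World frame = base frame: x ahead of the robot, y to its left, z up, the work surface at z = 0. Lengths are in mm, angles in rad, forces in N, time in s.
With the tool pointing down it reaches from about 300 to 775 mm from the base axis. Payload 14.6 kg.
Tool frame: the origin (TCP) lies at the very end of the fingers, on their centre line; the grasp point (between the pads) lies 19 mm behind it; z points along the fingers, y is the line along which they close (so a half turn about z gives the same grasp; the last joint's range is limited). The gripper opens to 94 mm and grips with 3 to 60 N. Pads are 16 mm wide; open, the fingers measure 119 mm over their backs; the gripper's body (75 mm by 177 mm) begins 78 mm behind the grasp point.
Start: joints at [1.255, 0.3, 1.521, -0, 1.321, -0.067], TCP at [135.43, 533.055, 205.446] pointing down, gripper open.
Joint ranges: [-3.03, 3.03], [-0.79, 2.21], [0.23, 2.52], [-1.04, 4.18], [0, 3.07], [-2.55, 2.55]. Speed limits (rad/s): [2.22, 2.22, 2.57, 3.14, 3.14, 3.14].

### API

Orientations are given as [roll, pitch, yaw] about the fixed x, y, z axes, in that order (R = Rz(yaw) Ry(pitch) Rx(roll)).
In Python, from cell import manip, optics gives the robot as it stands.
- The arm moves only by the shell command python3 -m crank 'ROWS' [FORCE]. ROWS is JSON, a list of rows, each a list of 7 numbers: the opening in per cent of the stroke, from 0 (shut) to 100 (fully open), then the shift along the tool's x, y, z in mm, then the turn, a rotation vector about the tool's x, y, z in rad. A call has 1 to 10 rows; each row is the pose to reach, as a shift and turn from the pose commanded when the call began, along the tool's axes at that moment; what a row does not reach only later rows make up. A row lasts 1/10 s, in which the tool goes at most 50 mm and 8.59 degrees, less where a joint would pass 70% of its speed; a pose out of reach is approached as far as the arm can. A call with a gripper value outside its range is refused whole. The fingers move at their own pace and stop on an object; FORCE is the grip in N (left out, the last holds). Time passes only in rows, so rows that repeat a pose let the fingers close. It gives the time, the measured TCP pose, the force, the opening and the grip force at its end, in the units of the state.
- manip.read_state(): the state, without advancing time (a new reading comes with each control period).
- optics.camera(name): name is "scene" or "side" or "wrist"; returns (picture, depth): 384x512x3 uint8, red, green, blue; 384x512 float32, mm along the optical axis (not along the pixel's ray), 0 where there is no reading.
- optics.calibration(name): a dict with "camera_matrix" (3x3 intrinsics, pixels), "R" (3x3) and "t" (3): a world point X has camera coordinates R X + t. Camera axes: x right, y down, z forward; pixel columns grow to the right and rows downward; lengths in mm; the calibration is good to about 2 mm. A picture is of the moment at which its call begins: read the wrist's pose just before it. calibration takes no time and is no camera call; for the wrist camera it gives the pose at the moment of the call.
- manip.sign_off(): hands the job in; it is judged then, once.
The state is a dict: "clock": time; "joints": joint angles; "qd": joint speeds; "effort": joint torques, N m; "eef_pos": TCP position; "eef_rot": TCP orientation; "wrist_force": force on the tool from outside, world axes, zero at the start; "moment": the same for the moment, N m; "finger_gap": finger opening in mm; "finger_force": force on a finger pad.
Only numpy, scipy, OpenCV 4.12 (cv2) and the standard library are available. Lean on these libraries where they do the work, as an engineer would, in place of code of your own. Each camera call takes 0.05 s, during which the arm holds its last target. There are 200 camera calls.

### The job

Unlock the child-proof medicine box on the worktop. Its round black dial is blank: turn it anticlockwise until you feel it come up gently against its end stop, then turn it exactly four clicks clockwise from there, and only then slide the steel bolt tab on the lid fully across towards the dial. Do not force the dial against its stop, do not try the bolt at a wrong setting, leave the things around alone, and let go when done.

Things in the scene. Friction and masses are not known exactly. Their poses are not given: they have to be found in the camera images.
- lock_box: White steel lock box, 204 x 264 x 80 mm (x, y, z), fixed to the worktop, yaw up to 0.35 rad. Origin: centre of its underside; z up; hinges along its +x (back) edge. Flat lid top at z = 80 mm. On the lid, in a row along y at x = -35 mm, stand a round dial (y = +55 mm) and a bolt tab (y = -43 mm when shut).
- dial_centre (a point): Point on the dial's vertical axis at lid-top height; fixed to the box, does not turn with the dial. The dial is a round black plastic knob, 40 mm in diameter, 4 to 38 mm above the lid, with a 44 mm collar at its foot (to 8 mm above the lid) on a thin 60 mm steel plate. Unmarked, alike all round. It starts 1 to 6 clicks clockwise of its end-stop position.
- dial_top (a point): Centre of the dial's flat top, 38 mm above the lid, fixed to the box. Clicks are 18 to 22 degrees apart, unevenly. Between two positions the dial resists with 0.1 to 0.3 N m, then from half way pushes on as much into the next. Position 0 lies 4 degrees before the end stop; released at the stop the dial springs back to 0; four clicks clockwise from there is position 4, which frees the bolt.
- end_stop: Fixed pin hidden in the box, 34 mm from the dial's axis; origin on that axis at lid-top height, axes as the box's. It ends the dial's anticlockwise travel (seen from above) through a rubber buffer: there the torque keeps growing, about 4 N m per rad, past 0.4 N m, and no click follows. Force on it = torque / 34 mm (0.34 N m gives 10 N); keep it well under 24 N.
- bolt_tab (a point): Middle of the top face of the upright steel bolt tab, 30 mm above the lid. The tab is 16 mm (box x) by 26 mm (box y) and 26 mm high, on a 24 x 34 mm foot that reaches 6.5 mm above the lid; grip its 16 mm width from above or push its end. It slides along the box's +y, towards the dial, and ends 74 mm from the dial's axis.
- bolt_slide (a joint): Travel of the bolt tab: 0 m shut, 0.024 m fully across towards the dial. It slides against about 2.5 N of friction and stays where it is left. At any dial position but the fourth click it is blocked by the dial after about 3 mm.
- bolt_nose: Steel nose of the bolt, hidden inside the box; it moves with the tab. Its origin lies at the lid top 52 mm ahead (box +y) of the tab's centre. It touches something only when the bolt is pushed against a wrongly set dial.
- match_box: Small light-coloured packet, 36 x 60 x 17 mm, lying loose on the lid's back part (bystander). Origin: centre of its underside.
- garlic: Garlic bulb, about 60 mm (bystander, loose on the worktop). Origin: its underside.
- lemon: Lemon, 78 x 55 x 56 mm (bystander, loose on the worktop). Origin: its underside.
- stock_box: Small dark carton, 34 x 52 x 32 mm (bystander, loose on the worktop). Origin: centre of its underside.
- egg_cup: Small white cup with a handle, 62 x 89 x 52 mm (bystander, loose on the worktop). Origin: its underside.

How it is judged:
By the outcome, as a careful person would: the job done as asked, in the order asked, and still so for the second after the job is handed in, with the robot touching nothing.
It also fails if it takes over 72 s, if anything falls off the work surface, if the arm or the gripper's body presses on something with over 40 N, if the wrist force passes 120 N, or if a joint passes its speed limit or range.

## Working session

There is one attempt and no reset: what is moved stays moved. The work goes in short steps, Python scripts to look and compute and a shell command to move; the robot and the scene stay as the last step left them, time stands still between calls to the robot, and variables do not carry over. Pictures are saved under pics/ and viewed, at most 10 in all, crops included, and the job is handed in when it is done.

```bash
ls; mkdir -p pics; python3 - <<'E'
from cell import manip, optics
import cv2,numpy as np
print(manip.read_state())
for n in ["scene","side"]:
    p,d=optics.camera(n); np.savez(f'pics/{n}.npz',p=p,d=d,**optics.calibration(n))
    cv2.imwrite(f'pics/{n}1.png',cv2.resize(p[:,:,::-1],(800,600)))
    print(n,optics.calibration(n))
E
```

```text
pics
{'clock': 0.0, 'joints': array([ 1.25542714e+00,  3.00450350e-01,  1.52157193e+00, -1.17635180e-05,
        1.32072170e+00, -6.66185900e-02]), 'qd': array([-0.0014462 , -0.00083082,  0.0003839 , -0.00030998,  0.00092597,
        0.00084958]), 'effort': array([ 2.63911184e-03, -5.31801188e+01, -3.52747965e+01,  7.09198276e-02,
        2.42471328e-02, -9.14376483e-05]), 'eef_pos': array([135.33962053, 532.81488534, 204.90159074]), 'eef_rot': array([-3.14044313e+00, -6.52738153e-05,  2.89284493e+00]), 'wrist_force': array([-0.02687414, -0.20597649, -0.09169025]), 'moment': array([0.02552386, 0.03236293, 0.01560589]), 'finger_force': 0.0, 'finger_gap': 93.95560998598114}
scene {'camera_matrix': array([[416.70939215,   0.        , 252.66098252],
       [  0.        , 416.70939215, 186.15782304],
       [  0.        ,   0.        ,   1.        ]]), 'R': array([[-0.8344251 , -0.55064827, -0.02283053],
       [-0.26144545,  0.4319692 , -0.86316215],
       [ 0.48516082, -0.71427523, -0.50441042]]), 't': array([381.09841811, 247.08026517, 881.39391939])}
side {'camera_matrix': array([[401.95027584,   0.        , 258.8255118 ],
       [  0.        , 401.95027584, 194.06812741],
       [  0.        ,   0.        ,   1.        ]]), 'R': array([[ 0.44083489, -0.89724284, -0.02489769],
       [-0.50344541, -0.2241989 , -0.83443248],
       [ 0.74310653,  0.38038158, -0.55054749]]), 't': array([-287.03113315,  312.34265541,  780.54776821])}
```

View pics/scene1.png

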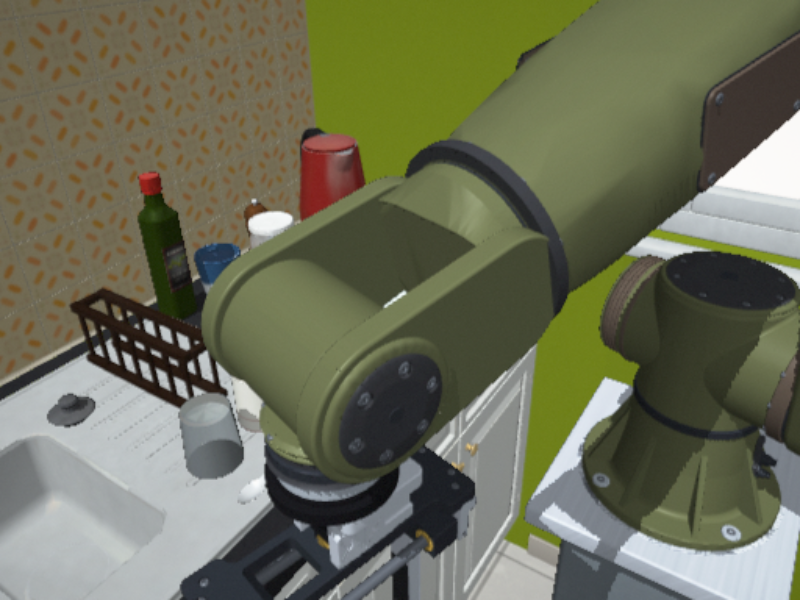

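View pics/side1.png

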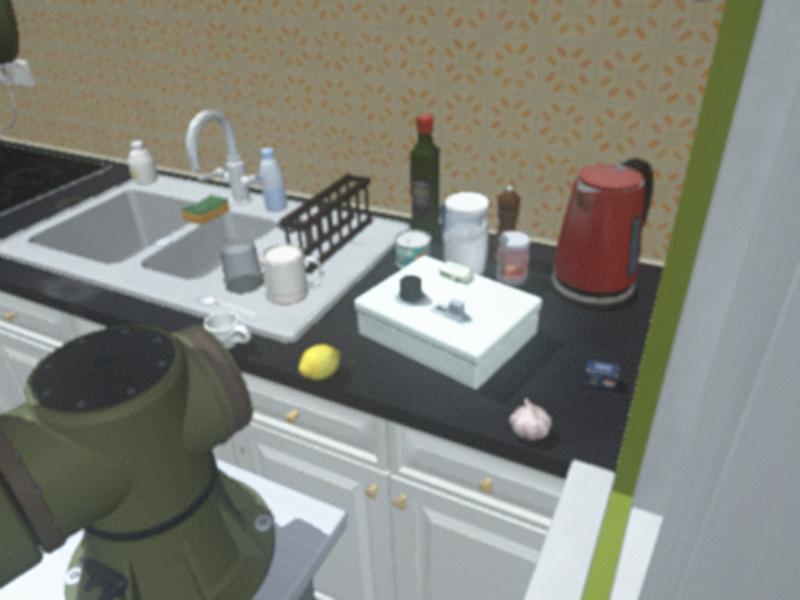

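Side view (800x600): dial top about (410,281), bolt tab top about (457,301), and lid corners about (357,310), (428,258), (541,298) and (475,353). The packet is on the back of the lid at (457,271), and the lemon, garlic and cup stand in front.

```bash
cat > h.py <<'E'
import numpy as np
def onz(c,u,v,z):
    K=c['camera_matrix'];R=c['R'];t=c['t']
    r=R.T@np.linalg.inv(K)@np.array([u,v,1.]);o=-R.T@t
    return o+r*(z-o[2])/r[2]
def dep(c,d,u,v):
    K=c['camera_matrix'];z=np.median(d[int(v)-1:int(v)+2,int(u)-1:int(u)+2])
    return c['R'].T@(np.linalg.inv(K)@np.array([u,v,1.])*z-c['t'])
E
python3 - <<'E'
import numpy as np
from h import *
c=np.load('pics/side.npz')
for n,u,v,z in [('dial',410,281,118),('tab',457,301,110),('L',357,310,80),('B',428,258,80),('R',541,298,80),('F',475,353,80),('lemon',320,362,28),('garlic',530,420,25),('stock',602,373,20),('cup',225,330,30),('mb',457,271,97)]:
    u*=.64;v*=.64
    print(n,onz(c,u,v,z).round(),dep(c,c['d'],u,v).round())
E
```

```text
dial [533. -72. 118.] [539. -69. 114.]
tab [ 519. -165.  110.] [ 522. -164.  108.]
L [466.  -2.  80.] [492.  14.  59.]
B [681. -39.  80.] [687. -36.  76.]
R [ 630. -279.   80.] [ 760. -250.   -5.]
F [ 437. -230.   80.] [ 441. -228.   76.]
lemon [371.  19.  28.] [355.   7.  43.]
garlic [ 387. -337.   25.] [ 373. -340.   38.]
stock [ 545. -410.   20.] [ 538. -410.   26.]
cup [376. 223.  30.] [359. 205.  47.]
mb [ 630. -120.   97.] [ 636. -118.   94.]
```

```bash
cat >> h.py <<'E'
def delta(s,p,yaw=None):
    psi=s['eef_rot'][2];d=np.array(p)-s['eef_pos'];c,n=np.cos(psi),np.sin(psi)
    r=[c*d[0]+n*d[1], n*d[0]-c*d[1], -d[2]]
    if yaw is not None: r.append(-(yaw-psi))
    return np.round(r,3)
E
python3 -m crank '[[100,0,0,-40,0,0,0.1],[100,-100,-105,-80,0,0,0.3],[100,-512,-534,-115,0,0,1.2],[100,-512,-534,-115,0,0,1.2],[100,-512,-534,-115,0,0,1.2],[100,-512,-534,-115,0,0,1.2],[100,-512,-534,-115,0,0,1.2],[100,-512,-534,-115,0,0,1.2],[100,-512,-534,-115,0,0,1.2],[100,-512,-534,-115,0,0,1.2]]'
python3 - <<'E'
from cell import manip
from h import *
s=manip.read_state(); print(s['clock'],s['eef_pos'],s['eef_rot'],s['wrist_force'],delta(s,(500,-110,320),-.7))
E
```

```text
clock: 1.1
eef_pos: [355.9, 142.5, 294.5]
eef_rot: [3.141, -0.0, 1.691]
wrist_force: [0.8, 1.2, 0.5]
finger_gap: 94.3
finger_force: 0.0
1.1 [355.9358181  142.50833398 294.52803021] [ 3.14123685e+00 -9.64408030e-05  1.69093315e+00] [0.84529999 1.20870116 0.46088494] [-267.954  112.763  -25.472    2.391]
```

```bash

python3 -m crank '[[100,-268,113,-25,0,0,1.2],[100,-268,113,-25,0,0,1.2],[100,-268,113,-25,0,0,1.2],[100,-268,113,-25,0,0,1.2],[100,-268,113,-25,0,0,1.2],[100,-268,113,-25,0,0,1.2],[100,-268,113,-25,0,0,1.2],[100,-268,113,-25,0,0,1.2]]'
python3 -m crank '[[100,0,0,0,0,0,1.2],[100,0,0,0,0,0,1.2],[100,0,0,0,0,0,1.2],[100,0,0,0,0,0,1.2],[100,0,0,0,0,0,1.2],[100,0,0,0,0,0,1.2],[100,0,0,0,0,0,1.2],[100,0,0,0,0,0,1.2],[100,0,0,0,0,0,1.2],[100,0,0,0,0,0,1.2]]'
python3 - <<'E'
from cell import manip,optics
import cv2
from h import *
s=manip.read_state(); print(s['joints'],s['moment'])
c=optics.calibration('wrist');p,d=optics.camera('wrist'); np.savez('pics/w1.npz',p=p,d=d,**c)
print(-c['R'].T@c['t'])
cv2.imwrite('pics/w1.png',cv2.resize(p[:,:,::-1],(800,600)))
E
```

```text
clock: 1.9
eef_pos: [500.5, -108.9, 318.4]
eef_rot: [-3.14, 0.001, 0.485]
wrist_force: [0.7, 0.6, 0.8]
finger_gap: 94.0
finger_force: 0.0
clock: 2.9
eef_pos: [500.3, -107.8, 319.1]
eef_rot: [3.141, 0.0, -0.703]
wrist_force: [0.5, -0.5, 0.9]
finger_gap: 93.8
finger_force: 0.0
[-2.83745275e-01  1.51640743e-01  1.44125268e+00  8.22526851e-06
  1.54904185e+00  1.98961843e+00] [ 0.09561736  0.1631022  -0.00415223]
[ 550.60898205 -151.38479278  498.17217387]
```

View pics/w1.png

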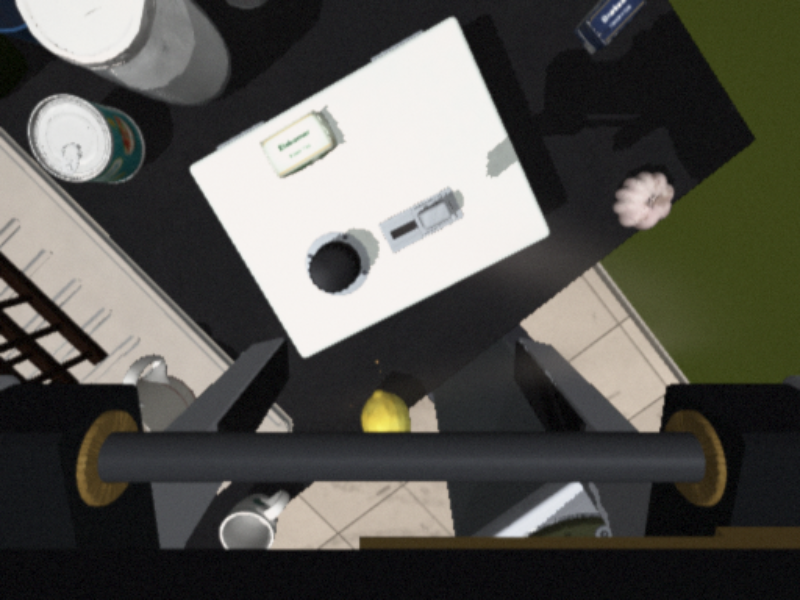

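Wrist view (800x600): lid corners about (190,168), (456,17), (549,234) and (304,357). The dial top is about (334,264), and the tab top about (438,212). I'll fit these from the depth.

```bash
cat >> h.py <<'E'
def cloud(c,d):
    K=c['camera_matrix'];v,u=np.mgrid[0:d.shape[0],0:d.shape[1]]
    P=np.stack([(u-K[0,2])/K[0,0]*d,(v-K[1,2])/K[1,1]*d,d],-1)
    return (P-c['t'])@c['R']
E
python3 - <<'E'
import cv2
from h import *
c=np.load('pics/w1.npz');W=cloud(c,c['d'])
ro=np.zeros(W.shape[:2],bool);ro[5:232,115:360]=1
z=W[...,2];m=ro&(abs(z-80)<6);print('lid z',np.median(z[m]),m.sum())
r=cv2.minAreaRect(cv2.convexHull(W[m][:,:2].astype(np.float32)));print(r,cv2.boxPoints(r))
for n,u,v,zz in [('c1',190,168,80),('c2',456,17,80),('c3',549,234,80),('c4',304,357,80),('dial',334,264,118),('tab',438,212,110)]: print(n,onz(c,u*.64,v*.64,zz).round(1))
q=np.zeros_like(ro);q[145:195,185:245]=1;k=q&(z>108)&(z<128);print('dial',k.sum(),np.median(W[k],0),(W[k].min(0)+W[k].max(0))/2,np.ptp(W[k],0))
q=np.zeros_like(ro);q[115:160,260:300]=1;k=q&(z>104)&(z<118);print('tab',k.sum(),W[k].mean(0),cv2.minAreaRect(W[k][:,:2].astype(np.float32)))
E
```

```text
lid z 79.74361693133318 25458
((611.40576171875, -139.46917724609375), (264.12481689453125, 302.81329345703125), 77.1333236694336) [[ 434.3927   -234.49991 ]
 [ 729.60266  -301.93134 ]
 [ 788.4188    -44.438446]
 [ 493.20886    22.992981]]
c1 [687.5 -24.7  80. ]
c2 [ 629.1 -277.5   80. ]
c3 [ 436.7 -231.8   80. ]
c4 [494.1  19.   80. ]
dial [543.3 -72.1 118. ]
tab [ 519.5 -166.   110. ]
dial 722 [541.80418203 -68.41077182 117.45782995] [541.17036188 -66.75363997 114.02079457] [40.37234877 40.82374686 11.64447405]
tab 242 [ 519.98732334 -162.53791599  109.28909466] ((519.7918701171875, -162.70248413085938), (25.859392166137695, 15.939766883850098), 78.26334381103516)
```

```bash
cat > st.py <<'E'
from cell import manip
import sys
from h import *
s=manip.read_state()
print('t%.2f'%s['clock'],s['eef_pos'].round(1),'yaw %.3f'%s['eef_rot'][2],'F',s['wrist_force'].round(1),'M',s['moment'].round(3),'gap %.1f ff %.1f q6 %.2f'%(s['finger_gap'],s['finger_force'],s['joints'][5]))
a=[float(x) for x in sys.argv[1:]]
if len(a)>=3: print(delta(s,a[:3],a[3] if len(a)>3 else None))
E
python3 st.py 541 -68 91 -.7
```

```text
t2.95 [ 500.3 -107.8  319.1] yaw -0.703 F [ 0.7 -0.4  0.7] M [0.043 0.116 0.023] gap 93.9 ff 0.0 q6 1.99
[ 5.3370e+00 -5.6636e+01  2.2814e+02 -3.0000e-03]
```

```bash
python3 -m crank '[[100,2,-25,40,0,0,0],[100,5.3,-56.6,80,0,0,0],[100,5.3,-56.6,120,0,0,0],[100,5.3,-56.6,160,0,0,0],[100,5.3,-56.6,190,0,0,0],[100,5.3,-56.6,190,0,0,0],[100,5.3,-56.6,190,0,0,0]]' >/dev/null
python3 st.py 541 -68 91 -.7
python3 - <<'E'
from cell import manip,optics
import cv2
from h import *
c=optics.calibration('wrist');p,d=optics.camera('wrist')
W=cloud(c,d);z=W[...,2];np.savez('pics/w2.npz',p=p,d=d,**c)
k=(z>112)&(z<124)&(np.hypot(W[...,0]-541,W[...,1]+68)<30);print(k.sum(),np.median(W[k],0),(W[k].min(0)+W[k].max(0))/2,np.ptp(W[k],0))
cv2.imwrite('pics/w2.png',cv2.resize(p[:,:,::-1],(800,600)))
E
```

```text
t3.65 [541.5 -68.3 130.2] yaw -0.705 F [ 0.3 -0.4  0.4] M [0.022 0.129 0.035] gap 93.9 ff 0.0 q6 2.08
[-5.6900e-01  8.2000e-02  3.9239e+01 -5.0000e-03]
2438 [542.55953128 -67.98394624 117.59635791] [541.52734947 -66.85883209 116.04326274] [40.88593453 40.99561936  8.0238879 ]
```

View pics/w2.png

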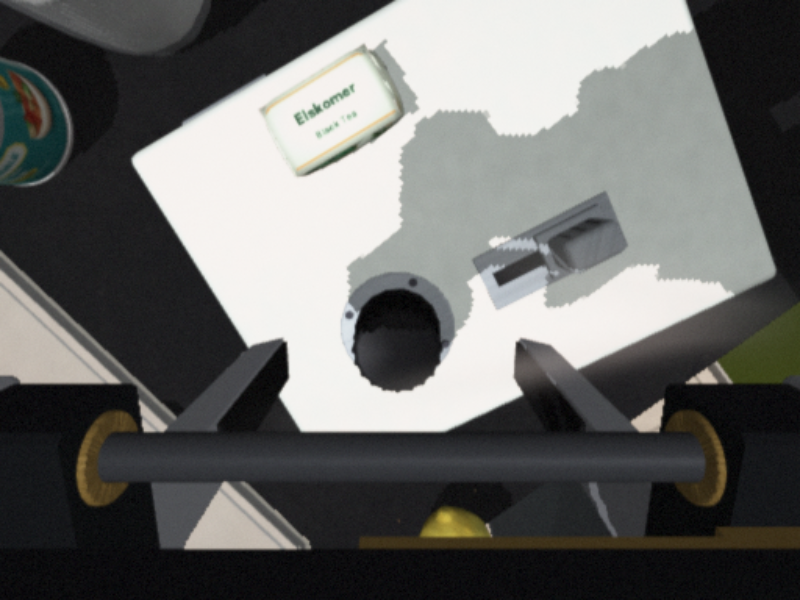

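Dial top is centred at about (398,340), midway between the fingers (x≈400). I'll descend and grip lightly.

```bash
python3 -m crank '[[100,0,-0.5,15,0,0,0],[100,0,-0.5,30,0,0,0],[100,0,-0.5,39,0,0,0],[100,0,-0.5,39,0,0,0]]' >/dev/null
python3 st.py
python3 -m crank '[[60,0,0,0,0,0,0],[45,0,0,0,0,0,0],[30,0,0,0,0,0,0],[30,0,0,0,0,0,0],[30,0,0,0,0,0,0],[30,0,0,0,0,0,0]]' 10 >/dev/null
python3 st.py
python3 -m crank '[[20,0,0,0,0,0,0],[20,0,0,0,0,0,0],[20,0,0,0,0,0,0]]' 35 >/dev/null
python3 st.py
```

```text
t4.10 [541.6 -67.9  90.6] yaw -0.707 F [0.8 0.1 0.4] M [ 0.05   0.134 -0.023] gap 94.2 ff 0.0 q6 2.09
t4.70 [541.5 -67.8  90.4] yaw -0.707 F [-0.6  0.6  0.4] M [0.075 0.159 0.024] gap 49.1 ff 0.0 q6 2.09
t5.00 [542.4 -66.8  90.4] yaw -0.707 F [ 7.9  8.8 -2. ] M [ 1.301 -1.081 -0.045] gap 39.1 ff 35.0 q6 2.09
```

```bash
python3 -m crank '[[20,0,-0.7,0,0,0,0],[20,0,-1.4,0,0,0,0],[20,0,-1.4,0,0,0,0]]' >/dev/null
python3 st.py
python3 -m crank '[[20,0,0,0,0,0,-0.03],[20,0,0,0,0,0,-0.06],[20,0,0,0,0,0,-0.06]]' >/dev/null;python3 st.py
python3 -m crank '[[20,0,0,0,0,0,-0.03],[20,0,0,0,0,0,-0.06],[20,0,0,0,0,0,-0.06]]' >/dev/null;python3 st.py
```

```text
t5.30 [542.5 -66.7  90.4] yaw -0.707 F [0.6 2.4 2.1] M [0.113 0.118 0.041] gap 39.6 ff 35.0 q6 2.09
t5.60 [542.5 -66.7  90.4] yaw -0.645 F [1.2 2.6 1.8] M [ 0.256  0.079 -0.225] gap 39.3 ff 35.0 q6 2.03
t5.90 [542.5 -66.7  90.4] yaw -0.586 F [2.3 3.3 3.3] M [ 0.352 -0.039 -0.117] gap 39.4 ff 35.0 q6 1.97
```

```bash
cat > g.py <<'E'
from cell import manip
import sys
s=manip.read_state();m=s['moment'][2]
print('t%.1f yaw %.3f Mz %.3f F %s gap %.1f'%(s['clock'],s['eef_rot'][2],m,s['wrist_force'].round(1),s['finger_gap']))
sys.exit(abs(m)>0.36)
E
python3 -m crank '[[20,0,0,0,0,0,-0.05],[20,0,0,0,0,0,-0.05]]' >/dev/null;python3 g.py &&
python3 -m crank '[[20,0,0,0,0,0,-0.05],[20,0,0,0,0,0,-0.05]]' >/dev/null;python3 g.py &&
python3 -m crank '[[20,0,0,0,0,0,-0.05],[20,0,0,0,0,0,-0.05]]' >/dev/null&&python3 g.py &&
python3 -m crank '[[20,0,0,0,0,0,-0.05],[20,0,0,0,0,0,-0.05]]' >/dev/null&&python3 g.py &&
python3 -m crank '[[20,0,0,0,0,0,-0.05],[20,0,0,0,0,0,-0.05]]' >/dev/null&&python3 g.py &&
python3 -m crank '[[20,0,0,0,0,0,-0.05],[20,0,0,0,0,0,-0.05]]' >/dev/null&&python3 g.py
```

```text
t6.1 yaw -0.536 Mz 0.001 F [2.6 4.4 3.3] gap 39.6
t6.1 yaw -0.536 Mz 0.001 F [2.6 4.4 3.3] gap 39.6False
False
```

```bash
sed -i 's/sys.exit(.*/sys.exit(int(abs(m)>0.36))/' g.py
python3 -m crank '[[20,0,0,0,0,0,-0.05],[20,0,0,0,0,0,-0.05]]' >/dev/null&&python3 g.py &&
python3 -m crank '[[20,0,0,0,0,0,-0.05],[20,0,0,0,0,0,-0.05]]' >/dev/null&&python3 g.py &&
python3 -m crank '[[20,0,0,0,0,0,-0.05],[20,0,0,0,0,0,-0.05]]' >/dev/null&&python3 g.py &&
python3 -m crank '[[20,0,0,0,0,0,-0.05],[20,0,0,0,0,0,-0.05]]' >/dev/null&&python3 g.py &&
python3 -m crank '[[20,0,0,0,0,0,-0.05],[20,0,0,0,0,0,-0.05]]' >/dev/null&&python3 g.py &&
python3 -m crank '[[20,0,0,0,0,0,-0.05],[20,0,0,0,0,0,-0.05]]' >/dev/null&&python3 g.py &&
python3 -m crank '[[20,0,0,0,0,0,-0.05],[20,0,0,0,0,0,-0.05]]' >/dev/null&&python3 g.py &&
python3 -m crank '[[20,0,0,0,0,0,-0.05],[20,0,0,0,0,0,-0.05]]' >/dev/null&&python3 g.py &&
python3 -m crank '[[20,0,0,0,0,0,-0.05],[20,0,0,0,0,0,-0.05]]' >/dev/null&&python3 g.py &&
python3 -m crank '[[20,0,0,0,0,0,-0.05],[20,0,0,0,0,0,-0.05]]' >/dev/null&&python3 g.py
```

```text
t6.3 yaw -0.487 Mz 0.063 F [3.4 5.5 4.1] gap 39.2
t6.5 yaw -0.437 Mz 0.141 F [3.  4.3 2.3] gap 39.1
t6.7 yaw -0.387 Mz 0.202 F [2.3 5.9 3.1] gap 39.6
t6.9 yaw -0.337 Mz 0.026 F [3.1 5.3 2.3] gap 39.5
t7.1 yaw -0.287 Mz -0.092 F [3.9 6.6 1.2] gap 39.4
t7.3 yaw -0.237 Mz -0.012 F [3.7 7.3 1.9] gap 39.3
t7.5 yaw -0.187 Mz 0.039 F [3.3 5.7 2. ] gap 39.5
t7.7 yaw -0.137 Mz 0.041 F [3.8 6.  2. ] gap 39.3
t7.9 yaw -0.087 Mz 0.092 F [3.3 7.7 2.1] gap 39.2
t8.1 yaw -0.037 Mz 0.224 F [4.1 7.2 1.4] gap 39.5
```

```bash

python3 -m crank '[[20,0.4,-0.7,0,0,0,-0.05],[20,0.4,-0.7,0,0,0,-0.05]]' >/dev/null&&python3 g.py &&
python3 -m crank '[[20,0,0,0,0,0,-0.05],[20,0,0,0,0,0,-0.05]]' >/dev/null&&python3 g.py &&
python3 -m crank '[[20,0,0,0,0,0,-0.05],[20,0,0,0,0,0,-0.05]]' >/dev/null&&python3 g.py &&
python3 -m crank '[[20,0,0,0,0,0,-0.05],[20,0,0,0,0,0,-0.05]]' >/dev/null&&python3 g.py &&
python3 -m crank '[[20,0,0,0,0,0,-0.05],[20,0,0,0,0,0,-0.05]]' >/dev/null&&python3 g.py &&
python3 -m crank '[[20,0,0,0,0,0,-0.05],[20,0,0,0,0,0,-0.05]]' >/dev/null&&python3 g.py &&
python3 -m crank '[[20,0,0,0,0,0,-0.05],[20,0,0,0,0,0,-0.05]]' >/dev/null&&python3 g.py &&
python3 -m crank '[[20,0,0,0,0,0,-0.05],[20,0,0,0,0,0,-0.05]]' >/dev/null&&python3 g.py
```

```text
t8.3 yaw 0.013 Mz 0.124 F [0.5 2.3 4.1] gap 39.6
t8.5 yaw 0.061 Mz -0.233 F [0.2 3.6 4.4] gap 39.2
t8.7 yaw 0.111 Mz -0.165 F [-0.4  3.5  4.8] gap 39.3
t8.9 yaw 0.161 Mz -0.074 F [0.9 5.4 4.7] gap 39.4
t9.1 yaw 0.211 Mz -0.020 F [-0.2  4.5  4.8] gap 39.4
t9.3 yaw 0.261 Mz 0.100 F [-0.2  4.7  5. ] gap 39.5
t9.5 yaw 0.311 Mz 0.226 F [-1.1  5.4  5.8] gap 39.5
t9.7 yaw 0.361 Mz 0.098 F [-0.8  5.4  6.1] gap 39.3
```

```bash

python3 -m crank '[[20,0,-0.5,-0.3,0,0,-0.05],[20,0,-0.5,-0.3,0,0,-0.05]]' >/dev/null&&python3 g.py &&
python3 -m crank '[[20,0,0,0,0,0,-0.05],[20,0,0,0,0,0,-0.05]]' >/dev/null&&python3 g.py &&
python3 -m crank '[[20,0,0,0,0,0,-0.05],[20,0,0,0,0,0,-0.05]]' >/dev/null&&python3 g.py &&
python3 -m crank '[[20,0,0,0,0,0,-0.05],[20,0,0,0,0,0,-0.05]]' >/dev/null&&python3 g.py &&
python3 -m crank '[[20,0,0,0,0,0,-0.05],[20,0,0,0,0,0,-0.05]]' >/dev/null&&python3 g.py &&
python3 -m crank '[[20,0,0,0,0,0,-0.05],[20,0,0,0,0,0,-0.05]]' >/dev/null&&python3 g.py &&
python3 -m crank '[[20,0,0,0,0,0,-0.05],[20,0,0,0,0,0,-0.05]]' >/dev/null&&python3 g.py &&
python3 -m crank '[[20,0,0,0,0,0,-0.05],[20,0,0,0,0,0,-0.05]]' >/dev/null&&python3 g.py
```

```text
t9.9 yaw 0.411 Mz -0.107 F [1.7 1.5 0. ] gap 39.3
t10.1 yaw 0.461 Mz -0.020 F [ 2.5  1.7 -0.9] gap 40.0
t10.3 yaw 0.511 Mz -0.047 F [ 2.8  1.7 -0.5] gap 39.8
t10.5 yaw 0.561 Mz 0.089 F [ 3.1  2.4 -0.7] gap 39.5
t10.7 yaw 0.611 Mz 0.130 F [ 3.   2.2 -2.6] gap 39.8
t10.9 yaw 0.661 Mz 0.230 F [ 3.1  3.2 -2.4] gap 39.6
t11.1 yaw 0.710 Mz -0.046 F [ 3.2  4.  -2.7] gap 39.4
t11.3 yaw 0.760 Mz -0.088 F [ 1.3  4.4 -3. ] gap 39.4
```

```bash

python3 -m crank '[[20,0,-0.3,0.2,0,0,-0.04],[20,0,-0.3,0.2,0,0,-0.04]]' >/dev/null&&python3 g.py &&
python3 -m crank '[[20,0,0,0,0,0,-0.04],[20,0,0,0,0,0,-0.04]]' >/dev/null&&python3 g.py &&
python3 -m crank '[[20,0,0,0,0,0,-0.04],[20,0,0,0,0,0,-0.04]]' >/dev/null&&python3 g.py &&
python3 -m crank '[[20,0,0,0,0,0,-0.04],[20,0,0,0,0,0,-0.04]]' >/dev/null&&python3 g.py &&
python3 -m crank '[[20,0,0,0,0,0,-0.04],[20,0,0,0,0,0,-0.04]]' >/dev/null&&python3 g.py &&
python3 -m crank '[[20,0,0,0,0,0,-0.04],[20,0,0,0,0,0,-0.04]]' >/dev/null&&python3 g.py &&
python3 -m crank '[[20,0,0,0,0,0,-0.04],[20,0,0,0,0,0,-0.04]]' >/dev/null&&python3 g.py &&
python3 -m crank '[[20,0,0,0,0,0,-0.04],[20,0,0,0,0,0,-0.04]]' >/dev/null&&python3 g.py &&
python3 -m crank '[[20,0,0,0,0,0,-0.04],[20,0,0,0,0,0,-0.04]]' >/dev/null&&python3 g.py
```

```text
t11.5 yaw 0.800 Mz -0.092 F [ 2.6  4.2 -2.5] gap 39.3
t11.7 yaw 0.840 Mz -0.210 F [ 2.8  3.9 -2.1] gap 39.4
t11.9 yaw 0.880 Mz -0.260 F [ 1.9  3.1 -1.2] gap 39.7
t12.1 yaw 0.920 Mz -0.382 F [ 2.   3.9 -0.6] gap 39.2
```

```bash

python3 -m crank '[[20,0,0,0,0,0,-0.02],[20,0,0,0,0,0,-0.02]]' >/dev/null;python3 g.py ;
python3 -m crank '[[20,0,0,0,0,0,0.04],[20,0,0,0,0,0,0.06]]' >/dev/null;python3 g.py &&
python3 -m crank '[[20,0,0,0,0,0,0.05],[20,0,0,0,0,0,0.05]]' >/dev/null&&python3 g.py &&
python3 -m crank '[[20,0,0,0,0,0,0.05],[20,0,0,0,0,0,0.05]]' >/dev/null&&python3 g.py &&
python3 -m crank '[[20,0,0,0,0,0,0.05],[20,0,0,0,0,0,0.05]]' >/dev/null&&python3 g.py &&
python3 -m crank '[[20,0,0,0,0,0,0.05],[20,0,0,0,0,0,0.05]]' >/dev/null&&python3 g.py &&
python3 -m crank '[[20,0,0,0,0,0,0.05],[20,0,0,0,0,0,0.05]]' >/dev/null&&python3 g.py &&
python3 -m crank '[[20,0,0,0,0,0,0.05],[20,0,0,0,0,0,0.05]]' >/dev/null&&python3 g.py
```

```text
t12.3 yaw 0.942 Mz -0.489 F [ 1.8  4.9 -0.1] gap 39.3
t12.5 yaw 0.881 Mz -0.299 F [1.5 4.1 0.3] gap 39.6
t12.7 yaw 0.832 Mz -0.259 F [ 2.3  4.  -0.7] gap 39.6
t12.9 yaw 0.783 Mz -0.157 F [ 1.3  4.4 -0.1] gap 39.4
t13.1 yaw 0.734 Mz -0.200 F [2.3 4.6 0.1] gap 39.3
t13.3 yaw 0.685 Mz 0.135 F [ 3.2  2.6 -2. ] gap 39.7
t13.5 yaw 0.635 Mz 0.117 F [ 3.7  2.5 -1.3] gap 39.3
t13.7 yaw 0.585 Mz 0.018 F [ 4.1  2.2 -1.7] gap 39.4
```

```bash

python3 -m crank '[[20,0.2,-0.3,0,0,0,0.06],[20,0.2,-0.3,0,0,0,0.06]]' >/dev/null&&python3 g.py &&
python3 -m crank '[[20,0,0,0,0,0,0.06],[20,0,0,0,0,0,0.06]]' >/dev/null&&python3 g.py &&
python3 -m crank '[[20,0,0,0,0,0,0.06],[20,0,0,0,0,0,0.06]]' >/dev/null&&python3 g.py &&
python3 -m crank '[[20,0,0,0,0,0,0.06],[20,0,0,0,0,0,0.06]]' >/dev/null&&python3 g.py &&
python3 -m crank '[[20,0,0,0,0,0,0.06],[20,0,0,0,0,0,0.06]]' >/dev/null&&python3 g.py &&
python3 -m crank '[[20,0,0,0,0,0,0.06],[20,0,0,0,0,0,0.06]]' >/dev/null&&python3 g.py &&
python3 -m crank '[[20,0,0,0,0,0,0.06],[20,0,0,0,0,0,0.06]]' >/dev/null&&python3 g.py &&
python3 -m crank '[[20,0,0,0,0,0,0.06],[20,0,0,0,0,0,0.06]]' >/dev/null&&python3 g.py &&
python3 -m crank '[[20,0,0,0,0,0,0.06],[20,0,0,0,0,0,0.06]]' >/dev/null&&python3 g.py &&
python3 -m crank '[[20,0,0,0,0,0,0.06],[20,0,0,0,0,0,0.06]]' >/dev/null&&python3 g.py &&
python3 -m crank '[[20,0,0,0,0,0,0.06],[20,0,0,0,0,0,0.06]]' >/dev/null&&python3 g.py
```

```text
t13.9 yaw 0.524 Mz -0.026 F [ 5.  -1.9 -2.5] gap 39.3
t14.1 yaw 0.464 Mz -0.121 F [ 5.1 -2.1 -2.8] gap 39.3
t14.3 yaw 0.404 Mz -0.163 F [ 5.5 -2.3 -1.6] gap 39.1
t14.5 yaw 0.345 Mz 0.160 F [ 5.4 -2.6 -3.7] gap 39.3
t14.7 yaw 0.285 Mz 0.007 F [ 5.1 -3.4 -3.6] gap 39.4
t14.9 yaw 0.224 Mz -0.062 F [ 6.4 -4.1 -3.9] gap 39.3
t15.1 yaw 0.164 Mz -0.135 F [ 5.7 -3.7 -4. ] gap 39.8
t15.3 yaw 0.104 Mz -0.217 F [ 5.9 -5.1 -3.5] gap 39.4
t15.5 yaw 0.044 Mz -0.128 F [ 5.6 -5.8 -4. ] gap 39.2
t15.7 yaw -0.015 Mz 0.304 F [ 5.7 -6.  -3.9] gap 39.5
t15.9 yaw -0.075 Mz 0.087 F [ 4.6 -5.8 -3.4] gap 39.6
```

```bash

python3 -m crank '[[20,0.5,0.5,0.3,0,0,0.06],[20,0.5,0.5,0.3,0,0,0.06]]' >/dev/null&&python3 g.py &&
python3 -m crank '[[20,0,0,0,0,0,0.06],[20,0,0,0,0,0,0.06]]' >/dev/null&&python3 g.py &&
python3 -m crank '[[20,0,0,0,0,0,0.06],[20,0,0,0,0,0,0.06]]' >/dev/null&&python3 g.py &&
python3 -m crank '[[20,0,0,0,0,0,0.06],[20,0,0,0,0,0,0.06]]' >/dev/null&&python3 g.py &&
python3 -m crank '[[20,0,0,0,0,0,0.06],[20,0,0,0,0,0,0.06]]' >/dev/null&&python3 g.py &&
python3 -m crank '[[20,0,0,0,0,0,0.06],[20,0,0,0,0,0,0.06]]' >/dev/null&&python3 g.py &&
python3 -m crank '[[20,0,0,0,0,0,0.06],[20,0,0,0,0,0,0.06]]' >/dev/null&&python3 g.py &&
python3 -m crank '[[20,0,0,0,0,0,0.06],[20,0,0,0,0,0,0.06]]' >/dev/null&&python3 g.py &&
python3 -m crank '[[20,0,0,0,0,0,0.06],[20,0,0,0,0,0,0.06]]' >/dev/null&&python3 g.py
```

```text
t16.1 yaw -0.135 Mz -0.095 F [ 0.1 -4.3  3.5] gap 39.3
t16.3 yaw -0.195 Mz -0.063 F [-1.8 -5.9  4.9] gap 39.0
t16.5 yaw -0.255 Mz -0.093 F [-0.8 -5.1  4.6] gap 39.1
t16.7 yaw -0.315 Mz -0.144 F [-1.3 -5.7  4.9] gap 39.4
t16.9 yaw -0.375 Mz 0.174 F [-2.1 -7.8  4.4] gap 39.4
t17.1 yaw -0.435 Mz 0.168 F [-1.  -6.6  5. ] gap 39.3
t17.3 yaw -0.495 Mz -0.021 F [-1.9 -7.4  4.3] gap 39.3
t17.5 yaw -0.555 Mz -0.066 F [-1.6 -8.5  5.5] gap 39.4
t17.7 yaw -0.615 Mz -0.201 F [-3.2 -8.3  5. ] gap 39.8
```

```bash

python3 -m crank '[[20,0.3,0.7,-0.3,0,0,0.05],[20,0.3,0.7,-0.3,0,0,0.05]]' >/dev/null&&python3 g.py &&
python3 -m crank '[[20,0,0,0,0,0,0.04],[20,0,0,0,0,0,0.04]]' >/dev/null&&python3 g.py&&
python3 -m crank '[[20,0,0,0,0,0,0.03],[20,0,0,0,0,0,0.03]]' >/dev/null&&python3 g.py
```

```text
t17.9 yaw -0.665 Mz -0.235 F [-0.7 -3.8  2.9] gap 39.6
t18.1 yaw -0.704 Mz -0.005 F [-2.1 -4.2  3.2] gap 39.3
t18.3 yaw -0.734 Mz 0.189 F [-1.7 -5.3  3.3] gap 39.8
```

```bash

python3 -m crank '[[20,0,0,0,0,0,-0.03],[20,0,0,0,0,0,-0.03]]' >/dev/null;python3 g.py
python3 -m crank '[[60,0,0,0,0,0,0],[80,0,0,0,0,0,0],[100,0,0,0,0,0,0],[100,0,0,0,0,0,0],[100,0,0,0,0,0,0],[100,0,0,0,0,0,0],[100,0,0,-20,0,0,0],[100,0,0,-50,0,0,0],[100,0,0,-85,0,0,0],[100,0,0,-85,0,0,0]]' >/dev/null
python3 st.py 519 -163 175 1.345
```

```text
t18.5 yaw -0.702 Mz -0.001 F [-1.1 -5.5  2. ] gap 39.4
t19.50 [544.5 -66.6 179.9] yaw -0.707 F [ 0.8 -0.  -0.4] M [0.076 0.117 0.036] gap 94.1 ff 0.0 q6 2.09
[43.272 89.844  4.934 -2.052]
```

```bash

python3 -m crank '[[100,10,20,0,0,0,-0.14],[100,25,50,0,0,0,-0.28],[100,43,90,0,0,0,-0.42],[100,43,90,0,0,0,-0.56],[100,43,90,0,0,0,-0.7],[100,43,90,0,0,0,-0.84],[100,43,90,0,0,0,-0.98],[100,43,90,0,0,0,-1.12],[100,43,90,0,0,0,-1.2],[100,43,90,0,0,0,-1.2]]' >/dev/null
python3 -m crank '[[60,0,0,0,0,0,-0.14],[60,0,0,0,0,0,-0.28],[60,0,0,0,0,0,-0.42],[60,0,0,0,0,0,-0.56],[60,0,0,0,0,0,-0.7],[60,0,0,0,0,0,-0.85],[60,0,0,0,0,0,-0.85],[60,0,0,0,0,0,-0.85]]' >/dev/null
python3 st.py 519 -163 175 1.345
python3 - <<'E'
from cell import manip,optics
import cv2
from h import *
c=optics.calibration('wrist');p,d=optics.camera('wrist')
W=cloud(c,d);z=W[...,2]
k=(z>104)&(z<116)&(np.hypot(W[...,0]-519,W[...,1]+163)<25);print(k.sum(),W[k].mean(0),cv2.minAreaRect(W[k][:,:2].astype(np.float32)))
cv2.imwrite('pics/w3.png',cv2.resize(p[:,:,::-1],(800,600)))
E
```

```text
t21.30 [ 516.9 -162.6  175.2] yaw 1.337 F [ 1.3  0.1 -0.1] M [-0.047  0.102  0.029] gap 56.6 ff 0.0 q6 -0.14
[ 0.131  2.131  0.184 -0.008]
520 [ 519.75494956 -160.99059575  109.29798907] ((519.6219482421875, -161.5107421875), (25.45109748840332, 16.625883102416992), 77.6114730834961)
```

View pics/w3.png

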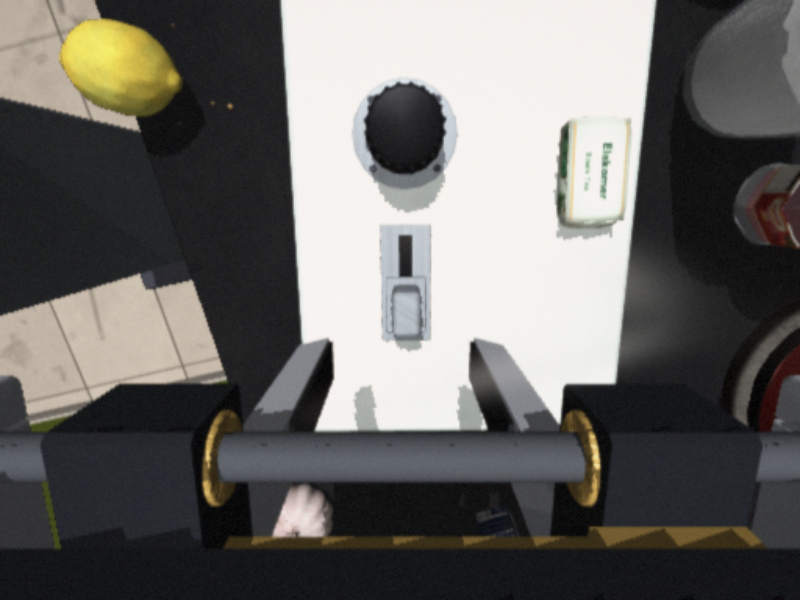

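Tab top at about (406,308), 5 px right of the finger midline. The dial is free at (405,125), and the packet at (598,170) is undisturbed. I'll descend and grip the tab gently.

```bash

python3 -m crank '[[60,1.5,2.7,20,0,0,0],[60,1.5,2.7,45,0,0,0],[60,1.5,2.7,65,0,0,0],[60,1.5,2.7,78,0,0,0],[60,1.5,2.7,86,0,0,0],[60,1.5,2.7,86,0,0,0]]' >/dev/null;python3 st.py
python3 -m crank '[[30,0,0,0,0,0,0],[20,0,0,0,0,0,0],[10,0,0,0,0,0,0],[10,0,0,0,0,0,0],[10,0,0,0,0,0,0],[10,0,0,0,0,0,0],[10,0,0,0,0,0,0]]' 12 >/dev/null
python3 st.py
```

```text
t21.95 [ 519.7 -161.8   88.8] yaw 1.342 F [ 0.1 -1.  -0.2] M [-0.096  0.069  0.05 ] gap 56.5 ff 0.0 q6 -0.14
t22.65 [ 520.  -161.8   89.5] yaw 1.343 F [-0.3  0.7  1.9] M [-0.114  0.158  0.078] gap 15.9 ff 12.0 q6 -0.14
```

Well-centred grip. I'll slide 6 mm along tool x, which points towards the dial, and check the force.

```bash
cat > b.py <<'E'
from cell import manip
import sys,numpy as np
s=manip.read_state();d=np.array([.224,.975]);f=s['wrist_force'][:2]@d
print('t%.1f along %.1f across %.1f Falong %.1f F %s gap %.1f'%(s['clock'],(s['eef_pos'][:2]-[520,-161.8])@d,(s['eef_pos'][:2]-[520,-161.8])@[.975,-.224],f,s['wrist_force'].round(1),s['finger_gap']))
sys.exit(int(f<-7))
E
python3 -m crank '[[10,1,0,0,0,0,0],[10,2,0,0,0,0,0]]' >/dev/null;python3 b.py &&
python3 -m crank '[[10,1,0,0,0,0,0],[10,2,0,0,0,0,0]]' >/dev/null&&python3 b.py &&
python3 -m crank '[[10,1,0,0,0,0,0],[10,2,0,0,0,0,0]]' >/dev/null&&python3 b.py &&
python3 -m crank '[[10,2,0,0,0,0,0],[10,4,0,0,0,0,0]]' >/dev/null&&python3 b.py &&
python3 -m crank '[[10,2,0,0,0,0,0],[10,4,0,0,0,0,0]]' >/dev/null&&python3 b.py
```

```text
t22.9 along 1.8 across -0.0 Falong -2.7 F [-1.1 -2.5  3.3] gap 16.1
t23.1 along 3.9 across -0.0 Falong -3.2 F [-2.5 -2.7  4.4] gap 15.8
t23.2 along 6.0 across -0.0 Falong -1.8 F [-1.3 -1.5  5.5] gap 15.6
t23.4 along 10.1 across -0.0 Falong -2.5 F [-2.1 -2.1  5.1] gap 16.1
t23.6 along 14.2 across -0.0 Falong -2.0 F [-2.5 -1.4  5.9] gap 15.8
```

Bolt is free. On to the end.

```bash

python3 -m crank '[[10,2,0,0,0,0,0],[10,4,0,0,0,0,0]]' >/dev/null&&python3 b.py &&
python3 -m crank '[[10,2,0,0,0,0,0],[10,4,0,0,0,0,0]]' >/dev/null&&python3 b.py &&
python3 -m crank '[[10,1,0,0,0,0,0],[10,1,0,0,0,0,0]]' >/dev/null&&python3 b.py &&
python3 -m crank '[[10,0.7,0,0,0,0,0],[10,0.7,0,0,0,0,0]]' >/dev/null&&python3 b.py &&
python3 -m crank '[[10,0.5,0,0,0,0,0],[10,0.5,0,0,0,0,0]]' >/dev/null&&python3 b.py
```

```text
t23.9 along 18.2 across -0.0 Falong -3.8 F [-3.  -3.2  5.8] gap 15.6
t24.1 along 22.2 across -0.1 Falong -2.7 F [-3.  -2.1  5.5] gap 15.9
t24.2 along 23.3 across -0.1 Falong -1.3 F [-3.3 -0.5  4.6] gap 15.8
t24.4 along 23.9 across -0.0 Falong -2.3 F [-3.4 -1.5  5.7] gap 15.9
t24.6 along 24.1 across -0.1 Falong -4.8 F [-3.6 -4.1  5. ] gap 15.8
```

```bash

python3 -m crank '[[10,0.4,0,0,0,0,0],[10,0.4,0,0,0,0,0]]' >/dev/null;python3 b.py
python3 -m crank '[[30,0,0,0,0,0,0],[60,0,0,0,0,0,0],[60,0,0,0,0,0,0],[60,0,0,0,0,0,0],[60,0,0,0,0,0,0],[60,0,0,-15,0,0,0],[60,0,0,-40,0,0,0],[60,0,0,-80,0,0,0],[60,0,0,-110,0,0,0],[60,-20,0,-120,0,0,0]]' >/dev/null
python3 st.py
python3 - <<'E'
from cell import manip,optics
import cv2
from h import *
c=optics.calibration('wrist');p,d=optics.camera('wrist')
W=cloud(c,d);z=W[...,2]
k=(z>104)&(z<116)&(np.hypot(W[...,0]-525,W[...,1]+138)<25);print(k.sum(),W[k].mean(0),cv2.minAreaRect(W[k][:,:2].astype(np.float32)))
k=(z>112)&(z<124)&(np.hypot(W[...,0]-541,W[...,1]+68)<30);print('dial',(W[k].min(0)+W[k].max(0))/2)
cv2.imwrite('pics/w4.png',cv2.resize(p[:,:,::-1],(800,600)))
E
```

```text
t24.9 along 24.1 across -0.1 Falong -6.8 F [-4.4 -6.   5.3] gap 16.1
t25.85 [ 522.1 -156.5  212.9] yaw 1.345 F [-0.6  0.8 -0.9] M [-0.046  0.132  0.019] gap 56.6 ff 0.0 q6 -0.13
429 [ 525.08265965 -137.75657948  109.13482291] ((525.0385131835938, -138.00930786132812), (25.056520462036133, 15.93832015991211), 76.80044555664062)
dial [541.51163415 -66.39556521 116.16656878]
```

View pics/w4.png

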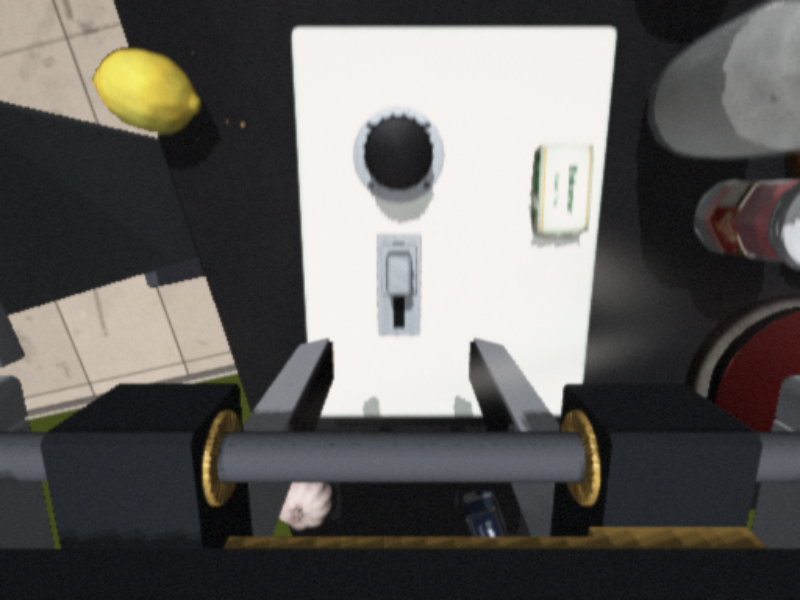

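The tab at (400,268) is now at the dial end of its slot, having moved 24 mm. The gripper is clear of everything and the bystanders are where they were.

```bash
python3 -c "
from cell import manip
print(manip.sign_off())"
```

```text
the job is handed in; nothing more can be done
None
```

The box is unlocked and handed in at about 26 s: dial eased to its stop (peak 0.49 N m, about 14 N on the pin), turned four clicks clockwise, bolt slid its full 24 mm, and the gripper let go and clear of everything.

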